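# Return the capacitors to the bins of their size

## Robot

A 6-joint arm with a two-finger parallel gripper is mounted at the origin on the work surface. World frame = base frame: x ahead of the robot, y to its left, z up, the work surface at z = 0. Lengths are in m, angles in rad, forces in N, time in s.
With the tool pointing down it reaches from about 0.35 to 0.85 m from the base axis. Payload 8.1 kg.
Tool frame: the origin (TCP) lies at the very end of the fingers, on their centre line; the grasp point (between the pads) lies 19 mm behind it; z points along the fingers, y is the line along which they close (so a half turn about z gives the same grasp; the last joint's range is limited). The gripper opens to 93 mm and grips with 3 to 60 N. Pads are 15 mm wide; open, the fingers measure 128 mm over their backs; the gripper's body (75 mm by 188 mm) begins 65 mm behind the grasp point.
Start: joints at [-1.249, 0.13, 1.488, -0, 1.523, -0.085], TCP at [0.237, -0.551, 0.219] pointing down, gripper open.
Joint ranges: [-2.96, 2.96], [-0.89, 2.26], [0.02, 2.5], [-1.34, 4.48], [0, 2.73], [-2.66, 2.66]. Speed limits (rad/s): [2.39, 2.39, 2.79, 3.14, 3.14, 3.14].

## Interface

Orientations are given as a unit quaternion [w, x, y, z].
In Python, from station import ctrl, viewer gives the robot as it stands.
- The arm moves only by the tool servo_tool, never from a script. Its argument "increments" is one flat list of numbers, 7 for each row, row after row: the shift along the tool's x, y, z in m, then the turn, a rotation vector about the tool's x, y, z in degrees, then the opening in per cent of the stroke, from 0 (shut) to 100 (fully open). A call has 1 to 10 rows; each row is the pose to reach, as a shift and turn from the pose commanded when the call began, along the tool's axes at that moment; what a row does not reach only later rows make up. A row lasts 1/8 s, in which the tool goes at most 62.5 mm and 10.7 degrees, less where a joint would pass 70% of its speed; a pose out of reach is approached as far as the arm can. A call with a gripper value outside its range is refused whole. The fingers move at their own pace and stop on an object; "newtons" is the grip in N (left out, the last holds). Time passes only in rows, so rows that repeat a pose let the fingers close. It gives the time, the measured TCP pose, the force, the opening and the grip force at its end, in the units of the state.
- ctrl.observe(): the state, without advancing time (a new reading comes with each control period).
- viewer.camera(name): name is "scene" or "top" or "wrist"; returns a dict with "pixels" (480x640x3 uint8, red, green, blue), "fx", "fy", "cx", "cy" (pixels), "R" (3x3) and "t" (3): a world point X has camera coordinates R X + t. Camera axes: x right, y down, z forward; pixel columns grow to the right and rows downward; lengths in m; the calibration is good to about 2 mm. The wrist camera is an equidistant fisheye: a pixel r from the principal point sees the ray r / f radians off the axis. A picture is of the moment at which its call begins. There is no depth.
- ctrl.job_done(): hands the job in; it is judged then, once.
The state is a dict: "clock": time; "joint_positions": joint angles; "dq": joint speeds; "joint_efforts": joint torques, N m; "tool_pos": TCP position; "tcp_rot": TCP orientation; "wrist_force": force on the tool from outside, world axes, zero at the start; "moment": the same for the moment, N m; "grip_width": finger opening in m; "grip_force": force on a finger pad.
Only numpy, scipy, OpenCV 4.12 (cv2) and the standard library are available. Lean on these libraries where they do the work, as an engineer would, in place of code of your own. Each camera call takes 0.05 s, during which the arm holds its last target. There are 200 camera calls.

## Task

Put the four loose capacitors (the black cans standing on the bench) away in the orange stacking bins: each goes into the bin that already holds capacitors of its own size, standing on the bin's floor with its legs up, just as it stands now, so that the legs are not bent. Leave the copper coil and the small transformer where they are.

Things in the scene. Friction and masses are not known exactly. Their poses are not given: they have to be found in the camera images.
- cap_slim: The slim loose capacitor: an upright round can, 18 mm in diameter, 36 mm high, 15 g, black sleeve with a pale stripe, standing on its flat closed end; on top a brown disc and two metal legs 6 mm tall (42 mm in all). Origin: centre of its underside; z runs up to the legs. May be taken across any diameter.
- cap_short: The short loose capacitor: an upright round can, 25 mm in diameter, 25 mm high, 18 g, black sleeve with a pale stripe, standing on its flat closed end; on top a brown disc and two metal legs 6 mm tall (31 mm in all). Origin: centre of its underside; z runs up to the legs. May be taken across any diameter.
- cap_tall: The tall loose capacitor: an upright round can, 30 mm in diameter, 50 mm high, 50 g, black sleeve with a pale stripe, standing on its flat closed end; on top a brown disc and two metal legs 6 mm tall (56 mm in all). Origin: centre of its underside; z runs up to the legs. May be taken across any diameter.
- cap_wide: The wide loose capacitor: an upright round can, 40 mm in diameter, 30 mm high, 55 g, black sleeve with a pale stripe, standing on its flat closed end; on top a brown disc and two metal legs 6 mm tall (36 mm in all). Origin: centre of its underside; z runs up to the legs. May be taken across any diameter.
- bin_slim: Orange bin with three slim capacitors (18 mm wide, 36 mm high) fixed legs up along its back wall. Bins are fixed and alike: 134 x 100 mm (x, y), walls 3 mm thick and 50 mm high, dropping over the front 45 mm to a 26 mm lip with white card. Origin: centre of underside; x from low front to high back. Floor 4 mm thick, free from x -64 to +44, y -47 to +47 mm.
- bin_short: Orange bin with three short capacitors (25 mm wide, 25 mm high) fixed legs up along its back wall. Bins are fixed and alike: 134 x 100 mm (x, y), walls 3 mm thick and 50 mm high, dropping over the front 45 mm to a 26 mm lip with white card. Origin: centre of underside; x from low front to high back. Floor 4 mm thick, free from x -64 to +37, y -47 to +47 mm.
- bin_tall: Orange bin with two tall capacitors (30 mm wide, 50 mm high) fixed legs up along its back wall. Bins are fixed and alike: 134 x 100 mm (x, y), walls 3 mm thick and 50 mm high, dropping over the front 45 mm to a 26 mm lip with white card. Origin: centre of underside; x from low front to high back. Floor 4 mm thick, free from x -64 to +32, y -47 to +47 mm.
- bin_wide: Orange bin with two wide capacitors (40 mm wide, 30 mm high) fixed legs up along its back wall. Bins are fixed and alike: 134 x 100 mm (x, y), walls 3 mm thick and 50 mm high, dropping over the front 45 mm to a 26 mm lip with white card. Origin: centre of underside; x from low front to high back. Floor 4 mm thick, free from x -64 to +22, y -47 to +47 mm.
- choke: Coil lying flat among the capacitors: yellow ring core wound with copper wire, 45 mm in diameter, 16 mm high, 45 g. Not wanted. Origin: centre of its underside. Loose things are at least 25 mm apart; a white-capped jar (41 mm wide, 34 high) and a finned heat sink (25 mm wide, 22 high) are among them. Nothing on or near the way to the bins is over 60 mm high.
- transformer: Small transformer among the capacitors: grey laminated steel frame 40 x 16 mm, 34 mm high, with a yellow winding 30 mm across, 130 g. Not wanted. Origin: centre of its underside; x along the frame's 40 mm, z up.
Things that resemble listed ones, but are neither listed nor needed, are in the scene too. What is shaped like the cap_short but red is not meant.

How it is judged:
By the outcome, as a careful person would: the job done as asked, in the order asked, and still so for the second after the job is handed in, with the robot touching nothing.
It also fails if it takes over 102 s, if anything falls off the work surface, if the arm or the gripper's body presses on something with over 40 N, if the wrist force passes 120 N, or if a joint passes its speed limit or range.

## Working session

There is one attempt and no reset: what is moved stays moved. The work goes in short steps, Python scripts to look and compute and a tool call to move; the robot and the scene stay as the last step left them, time stands still between calls to the robot, and variables do not carry over. Pictures are saved under pics/ and viewed, at most 14 in all, crops included, and the job is handed in when it is done.

Besides the shell and the picture viewer there is one more tool, called after ">>>" by a JSON object that holds its "name" and its "arguments". servo_tool: Moves the arm, as the interface text tells. Its arguments: {"type":"object","properties":{"increments":{"type":"array"},"newtons":{"type":"number"}},"required":["increments"]}

```bash
mkdir -p pics; ls; python3 - <<'E'
from station import ctrl, viewer
import cv2
s=ctrl.observe(); print({k:(v if not hasattr(v,'__len__') else [round(float(x),4) for x in v]) for k,v in s.items()})
for n in ["top","scene"]:
    c=viewer.camera(n); cv2.imwrite(f"pics/{n}0.png",c["pixels"][:,:,::-1]); print(n,c["fx"],c["cx"],c["cy"],c["R"],c["t"])
E
```

```text
pics
{'clock': 0.0, 'joint_positions': [-1.2494, 0.1311, 1.4892, 0.0, 1.523, -0.0854], 'dq': [-0.0006, -0.0003, 0.001, -0.0016, 0.0013, -0.0002], 'joint_efforts': [0.0002, -55.9831, -49.1764, 0.0768, 0.0352, -0.0002], 'tool_pos': [0.2373, -0.5505, 0.2176], 'tcp_rot': [-0.0009, 0.9794, 0.202, -0.0001], 'wrist_force': [-0.0675, -0.2697, 0.3398], 'moment': [0.0274, -0.0175, 0.0183], 'grip_force': 0.0, 'grip_width': 0.09298094803110367}
top 536.2391444430195 320.493068397247 230.63663105680507 [[ 0.00959799 -0.99980749  0.01711304]
 [-0.99827743 -0.01057108 -0.05770991]
 [ 0.0578797  -0.01652966 -0.99818671]] [-0.06016923  0.53921066  0.93769779]
scene 587.9477515579521 311.2199526577596 234.9170629889282 [[ 0.58117412  0.81375192  0.00666761]
 [ 0.56784947 -0.39965672 -0.71959814]
 [-0.58290961  0.42199801 -0.69435874]] [-0.27644404 -0.27028286  1.39953779]
```

View pics/top0.png

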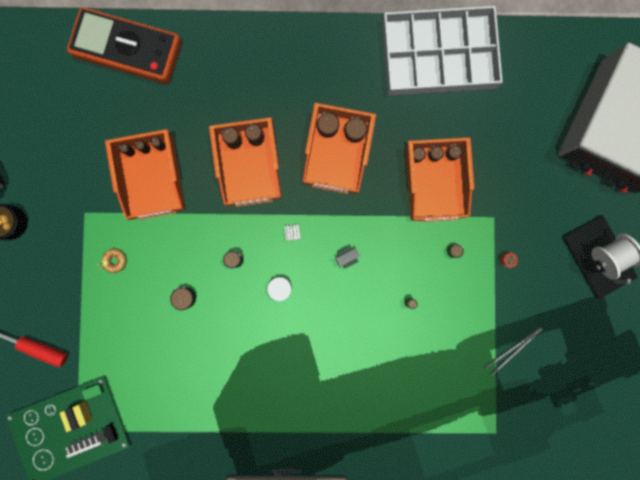

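View pics/scene0.png

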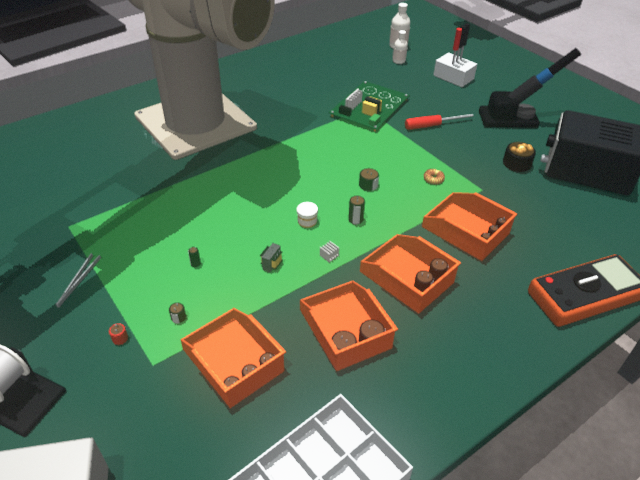

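The top view shows cap_wide at (182,299), cap_tall (232,260), cap_short (456,251) and cap_slim (411,303). The bins, left to right, are slim, tall, wide and short. The scene view agrees.

```bash
cat > h.py <<'E'
import numpy as np, cv2
from station import ctrl, viewer
def shot(n,f=None):
    c=viewer.camera(n)
    if f: cv2.imwrite(f"pics/{f}.png",c["pixels"][:,:,::-1])
    return c
def cast(c,u,v,z,fish=False):
    x=(u-c["cx"])/c["fx"]; y=(v-c["cy"])/c["fy"]
    if fish:
        r=np.hypot(x,y); d=np.array([x/r*np.sin(r),y/r*np.sin(r),np.cos(r)]) if r>1e-9 else np.array([0,0,1.])
    else: d=np.array([x,y,1.])
    R=np.array(c["R"]);o=-R.T@np.array(c["t"]);d=R.T@d
    return o+d*(z-o[2])/d[2]
def proj(c,X,fish=False):
    p=np.array(c["R"])@X+np.array(c["t"])
    if fish:
        r=np.hypot(p[0],p[1]);k=np.arctan2(r,p[2])/r
        return np.array([c["cx"]+c["fx"]*k*p[0],c["cy"]+c["fy"]*k*p[1]])
    return np.array([c["cx"]+c["fx"]*p[0]/p[2],c["cy"]+c["fy"]*p[1]/p[2]])
def rel(T):  # world xy target -> shift in tool axes
    s=ctrl.observe();w,x,y,z=s["tcp_rot"]
    from scipy.spatial.transform import Rotation as Q
    return Q.from_quat([x,y,z,w]).inv().apply(np.array(T)-np.array(s["tool_pos"]))
E
python3 - <<'E'
from h import *
np.set_printoptions(precision=4,suppress=True)
c=shot("top"); im=c["pixels"]
for n,u,v,h in [("wide",182,299,.03),("tall",232,260,.05),("short",456,251,.025),("slim",411,303,.036),("choke",113,261,.01),("trafo",347,257,.034),("jar",280,289,.034)]: print(n,cast(c,u,v,h))
hsv=cv2.cvtColor(im,cv2.COLOR_RGB2HSV); m=cv2.inRange(hsv,(3,170,90),(16,255,255))
m=cv2.morphologyEx(m,cv2.MORPH_CLOSE,np.ones((9,9)))
cs,_=cv2.findContours(m,cv2.RETR_EXTERNAL,cv2.CHAIN_APPROX_NONE)
for k in cs:
    if cv2.contourArea(k)>2000:
        q=cv2.approxPolyDP(cv2.convexHull(k),6,True)[:,0]; print(q.tolist())
        q=q[np.argsort(q[:,1])]
        for i,p in enumerate(q): print("   ",cast(c,*p,.05 if i<2 else .026))
big=cv2.resize(im[95:225,95:485],None,fx=2,fy=2,interpolation=cv2.INTER_CUBIC); cv2.imwrite("pics/bins.png",big[:,:,::-1])
E
```

```text
wide [0.4178 0.1843 0.03  ]
tall [0.4861 0.0963 0.05  ]
short [ 0.5058 -0.2942  0.025 ]
slim [ 0.4147 -0.2125  0.036 ]
choke [0.4823 0.3125 0.01  ]
trafo [ 0.4932 -0.101   0.034 ]
jar [0.4368 0.0147 0.034 ]
[[469, 139], [469, 214], [413, 219], [409, 142]]
    [ 0.7003 -0.3112  0.05  ]
    [ 0.6936 -0.2064  0.05  ]
    [ 0.5715 -0.3174  0.026 ]
    [ 0.5615 -0.2179  0.026 ]
[[166, 130], [183, 207], [128, 218], [114, 191], [106, 141]]
    [0.7089 0.2141 0.05  ]
    [0.6884 0.3163 0.05  ]
    [0.6051 0.3088 0.026 ]
    [0.5783 0.1874 0.026 ]
    [0.5578 0.2829 0.026 ]
[[269, 118], [280, 196], [225, 204], [210, 127]]
    [0.7325 0.037  0.05  ]
    [0.7152 0.1386 0.05  ]
    [0.5997 0.0175 0.026 ]
    [0.5844 0.114  0.026 ]
[[315, 104], [374, 115], [357, 192], [303, 181]]
    [ 0.7583 -0.0425  0.05  ]
    [ 0.7403 -0.1453  0.05  ]
    [ 0.6268 -0.0228  0.026 ]
    [ 0.6084 -0.1185  0.026 ]
```

View pics/bins.png

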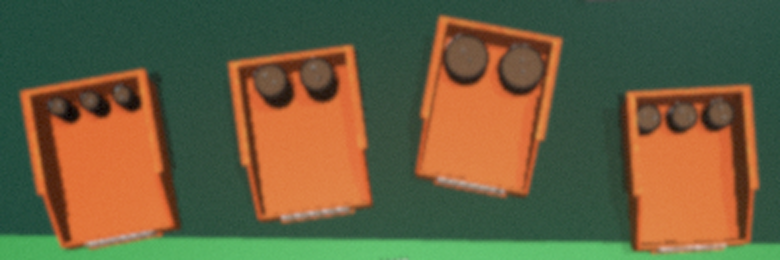

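The crop confirms the bins' contents from left to right: slim ×3, tall ×2, wide ×2, short ×3. First I go above cap_short.

>>> {"name": "servo_tool", "arguments": {"increments": [0.349,-0.129,0.07,0,0,19.6,60,0.349,-0.129,0.07,0,0,19.6,60,0.349,-0.129,0.07,0,0,19.6,60,0.349,-0.129,0.07,0,0,19.6,60,0.349,-0.129,0.07,0,0,19.6,60,0.349,-0.129,0.07,0,0,19.6,60,0.349,-0.129,0.07,0,0,19.6,60,0.349,-0.129,0.07,0,0,19.6,60,0.349,-0.129,0.07,0,0,19.6,60], "newtons": 15}}

```text
clock: 1.27
tool_pos: [0.5061, -0.2958, 0.1489]
tcp_rot: [0.0, 1.0, 0.032, -0.0]
wrist_force: [0.2, -0.7, 1.0]
grip_width: 0.0553
grip_force: 0.0
```

```bash
python3 - <<'E'
from h import *
c=shot("wrist","w1"); s=ctrl.observe(); print(s["clock"],s["tool_pos"],s["tcp_rot"],c["fx"],c["cx"],c["cy"],c["R"],c["t"])
for n,T in [("short",(.5058,-.2942,.025)),("binshort",(.632,-.263,.004))]: print(n,proj(c,np.array(T),True))
E
```

```text
1.325 [ 0.50609426 -0.29591903  0.14904905] [2.88538059e-04 9.99508017e-01 3.13628110e-02 1.18331159e-04] 371.64829954431775 321.023897617271 239.63360017669265 [[ 6.29421406e-02 -9.98017157e-01 -2.04850962e-04]
 [-9.69058911e-01 -6.11649088e-02  2.39131097e-01]
 [-2.38669467e-01 -1.48529105e-02 -9.70987269e-01]] [-0.32821935  0.46172399  0.43836231]
short [317.56453352 234.07575095]
binshort [289.68526386  78.27232798]
```

View pics/w1.png

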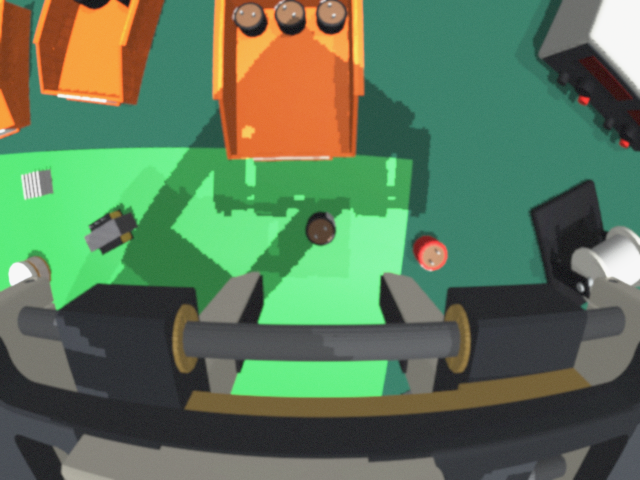

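The wrist view has cap_short's disc at about (320,229) and the bin lip running from (229,157) to (357,156).

```bash
python3 - <<'E'
from h import *
import cv2
c=shot("wrist")
for u,v,z in [(320.5,229,.025),(229,157,.026),(357,156,.026),(249,18,.025),(331,16,.025)]: print(u,v,cast(c,u,v,z,True))
g=c["pixels"].max(2)[205:255,295:350]; m=(g<90).astype(np.uint8); n,l,st,ce=cv2.connectedComponentsWithStats(m); print(st,ce+[295,205])
print(rel((*cast(c,320.5,229,.025,True)[:2],.005)))
E
```

```text
320.5 229 [ 0.51008806 -0.29642856  0.025     ]
229 157 [ 0.56400372 -0.22083432  0.026     ]
357 156 [ 0.56992218 -0.32101009  0.026     ]
249 18 [ 0.67884446 -0.22892898  0.025     ]
331 16 [ 0.68240123 -0.29390981  0.025     ]
[[   0    0   55   50 2123]
 [  10    6   30   34  627]] [[323.04945831 230.14366463]
 [318.44657097 227.32057416]]
[0.00388909 0.0007272  0.14405585]
```

>>> {"name": "servo_tool", "arguments": {"increments": [0.004,0.0,0.06,0,0,0,60,0.004,0.0,0.12,0,0,0,60,0.004,0.0,0.143,0,0,0,60,0.004,0.0,0.143,0,0,0,60,0.004,0.0,0.143,0,0,0,15,0.004,0.0,0.143,0,0,0,15,0.004,0.0,0.143,0,0,0,15,0.004,0.0,0.143,0,0,0,15], "newtons": 15}}

```text
clock: 2.38
tool_pos: [0.5112, -0.2944, 0.0062]
tcp_rot: [0.0, 0.999, 0.032, 0.0]
wrist_force: [-1.4, -0.2, 2.8]
grip_width: 0.0245
grip_force: 15.0
```

>>> {"name": "servo_tool", "arguments": {"increments": [0,0,-0.05,0,0,0,15,0,0,-0.08,0,0,0,15,0.055,-0.01,-0.08,0,0,0,15,0.111,-0.021,-0.08,0,0,0,15,0.111,-0.021,-0.08,0,0,0,15,0.111,-0.021,-0.04,0,0,0,15,0.111,-0.021,-0.015,0,0,0,15,0.111,-0.021,-0.006,0,0,0,15,0.111,-0.021,-0.0045,0,0,0,15,0.111,-0.021,-0.0045,0,0,0,15]}}

```text
clock: 3.62
tool_pos: [0.6208, -0.2667, 0.0114]
tcp_rot: [0.0, 0.999, 0.032, 0.001]
wrist_force: [0.3, -0.1, -0.6]
grip_width: 0.0245
grip_force: 15.0
```

```bash
python3 - <<'E'
from h import *
c=shot("wrist","w2"); s=ctrl.observe(); print(s["tool_pos"],s["wrist_force"],s["grip_width"])
E
```

```text
[ 0.6209256  -0.26669613  0.01146161] [ 0.34602488  0.72493196 -0.48982971] 0.024366441143016074
```

View pics/w2.png

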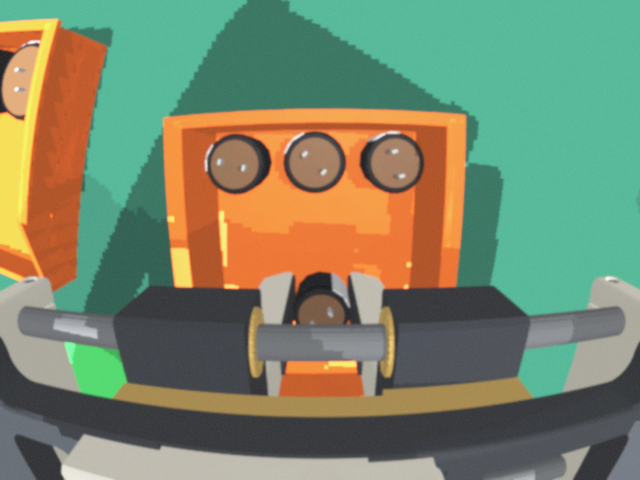

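Cap_short is held upright in the middle of its bin, at (320,310). Next I release it, rise and go on to cap_slim.

>>> {"name": "servo_tool", "arguments": {"increments": [0,0,0.001,0,0,0,15,0,0,0.001,0,0,0,38,0,0,0.001,0,0,0,38,0,0,0.001,0,0,0,38,0,0,-0.03,0,0,0,38,0,0,-0.09,0,0,0,38,0,0,-0.14,0,0,0,38]}}

```text
clock: 4.55
tool_pos: [0.6204, -0.2662, 0.1522]
tcp_rot: [0.0, 0.999, 0.032, 0.0]
wrist_force: [0.3, -0.8, -0.0]
grip_width: 0.0355
grip_force: 0.0
```

```bash
python3 - <<'E'
from h import *
print(rel((.417,-.2135,.15)))
E
```

```text
[-0.19958874 -0.06569803  0.00205784]
```

>>> {"name": "servo_tool", "arguments": {"increments": [-0.2,-0.066,0.0,0,0,-8.4,50,-0.2,-0.066,0.0,0,0,-8.4,50,-0.2,-0.066,0.0,0,0,-8.4,50,-0.2,-0.066,0.0,0,0,-8.4,50,-0.2,-0.066,0.0,0,0,-8.4,50,-0.2,-0.066,0.0,0,0,-8.4,50]}}

```text
clock: 5.3
tool_pos: [0.4175, -0.2137, 0.1508]
tcp_rot: [0.0, 0.994, 0.105, 0.001]
wrist_force: [1.6, 0.5, -0.3]
grip_width: 0.0463
grip_force: 0.0
```

```bash
cat >> h.py <<'E'
def blob(c,u,v,r=30,th=90):
    u,v=int(u),int(v); m=(c["pixels"].max(2)[v-r:v+r,u-r:u+r]<th).astype(np.uint8)
    n,l,st,ce=cv2.connectedComponentsWithStats(m)
    return [(s.tolist(),(e+[u-r,v-r]).round(1).tolist()) for s,e in zip(st[1:],ce[1:]) if s[4]>60]
E
python3 - <<'E'
from h import *
c=shot("wrist","w3"); s=ctrl.observe(); print(s["tool_pos"],s["grip_width"])
p=proj(c,np.array((.4147,-.2125,.036)),True);print(p,blob(c,*p))
u,v=p.astype(int); im=c["pixels"][v-60:v+60,u-80:u+80]; print(u-80,v-60)
cv2.imwrite("pics/w3c.png",cv2.resize(im,None,fx=4,fy=4)[:,:,::-1])
E
```

```text
[ 0.41757463 -0.21357067  0.15060781] 0.046374951979778124
[317.11356446 239.55895407] [([23, 11, 22, 30, 495], [320.9, 234.3])]
237 179
```

View pics/w3c.png

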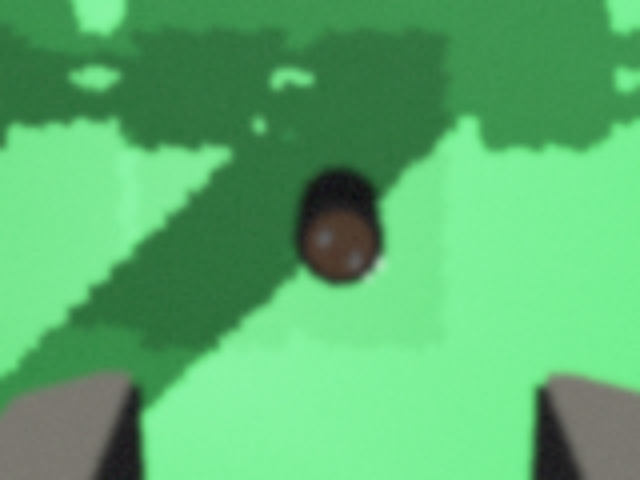

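The disc is at (322,239).

```bash
python3 - <<'E'
from h import *
c=shot("wrist")
p=cast(c,322,239.2,.036,True); print(p,rel((p[0],p[1],.010)))
E
```

```text
[ 0.41584005 -0.21608971  0.036     ] [-0.0022206   0.00209612  0.14041005]
```

>>> {"name": "servo_tool", "arguments": {"increments": [-0.002,0.002,0.05,0,0,0,50,-0.002,0.002,0.11,0,0,0,50,-0.002,0.002,0.14,0,0,0,50,-0.002,0.002,0.14,0,0,0,50,-0.002,0.002,0.14,0,0,0,8,-0.002,0.002,0.14,0,0,0,8,-0.002,0.002,0.14,0,0,0,8,-0.002,0.002,0.14,0,0,0,8]}}

```text
clock: 6.4
tool_pos: [0.4159, -0.2161, 0.0114]
tcp_rot: [0.001, 0.994, 0.105, 0.001]
wrist_force: [-0.4, 0.6, 5.8]
grip_width: 0.0178
grip_force: 15.0
```

```bash
python3 - <<'E'
from h import *
a=np.radians(12); print(rel((.633-.012*np.cos(a),.25-.012*np.sin(a),.15)))
E
```

```text
[ 0.29830527 -0.40998631 -0.13879969]
```

>>> {"name": "servo_tool", "arguments": {"increments": [0,0,-0.06,0,0,0,8,0,0,-0.13,0,0,0,8,0.298,-0.41,-0.14,0,0,0,8,0.298,-0.41,-0.14,0,0,0,8,0.298,-0.41,-0.14,0,0,0,8,0.298,-0.41,-0.14,0,0,0,8,0.298,-0.41,-0.14,0,0,0,8,0.298,-0.41,-0.14,0,0,0,8,0.298,-0.41,-0.14,0,0,0,8,0.298,-0.41,-0.14,0,0,0,8]}}

```text
clock: 7.65
tool_pos: [0.618, 0.2433, 0.1501]
tcp_rot: [0.0, 0.994, 0.106, 0.0]
wrist_force: [1.2, -0.3, 0.6]
grip_width: 0.0179
grip_force: 15.0
```

>>> {"name": "servo_tool", "arguments": {"increments": [0,0,0,0,0,0,8,0,0,0,0,0,0,8]}}

```text
clock: 7.9
tool_pos: [0.617, 0.2412, 0.1494]
tcp_rot: [0.0, 0.994, 0.106, -0.001]
wrist_force: [0.3, -0.8, 0.1]
grip_width: 0.0174
grip_force: 15.0
```

```bash
python3 - <<'E'
from h import *
c=shot("wrist","w4"); s=ctrl.observe(); print(s["tool_pos"],s["tcp_rot"],s["grip_width"])
a=np.radians(12);X=np.array([np.cos(a),np.sin(a),0]);Y=np.array([-X[1],X[0],0]);C=np.array([.633,.25,0])
for x,y,z in [(-.067,.05,.026),(-.067,-.05,.026),(.067,.05,.05),(.067,-.05,.05)]: print(proj(c,C+X*x+Y*y+[0,0,z],True))
E
```

```text
[0.61709464 0.24051575 0.14977221] [ 2.46297056e-04  9.94438049e-01  1.05322589e-01 -2.42826795e-04] 0.017458662463518942
[254.01388309 290.61114684]
[372.48531226 291.11928065]
[242.2328414  126.08205516]
[382.42224826 125.74620328]
```

View pics/w4.png

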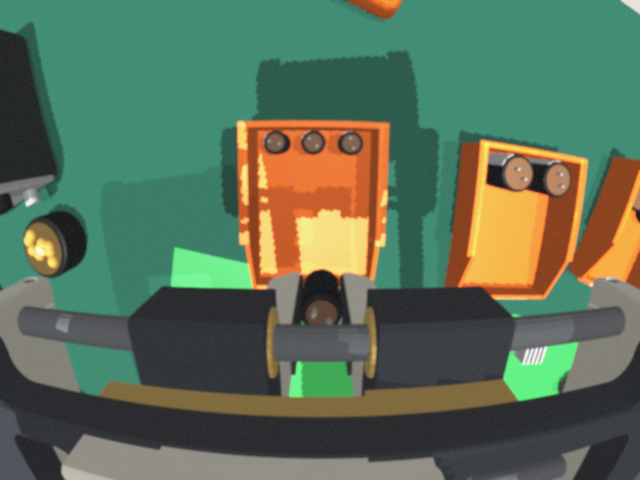

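Cap_slim hangs just in front of its bin's centre. The bin's mid column is 313 and the tool is at 320, so I shift about 4 mm left and lower.

>>> {"name": "servo_tool", "arguments": {"increments": [0.005,-0.004,0.0,0,0,0,8,0.005,-0.004,0.05,0,0,0,8,0.005,-0.004,0.1,0,0,0,8,0.005,-0.004,0.125,0,0,0,8,0.005,-0.004,0.132,0,0,0,8,0.005,-0.004,0.134,0,0,0,8,0.005,-0.004,0.134,0,0,0,8]}}

```text
clock: 8.82
tool_pos: [0.6229, 0.2465, 0.018]
tcp_rot: [-0.0, 0.994, 0.105, 0.001]
wrist_force: [0.4, 0.3, -0.1]
grip_width: 0.0174
grip_force: 15.0
```

>>> {"name": "servo_tool", "arguments": {"increments": [0,0,0.001,0,0,0,8,0,0,0.001,0,0,0,8,0,0,0.001,0,0,0,8]}}

```text
clock: 9.2
tool_pos: [0.6218, 0.2464, 0.0154]
tcp_rot: [-0.0, 0.994, 0.106, 0.0]
wrist_force: [-0.2, -0.5, 2.1]
grip_width: 0.0175
grip_force: 15.0
```

>>> {"name": "servo_tool", "arguments": {"increments": [0,0,0,0,0,0,33,0,0,0,0,0,0,33,0,0,0,0,0,0,33,0,0,-0.03,0,0,0,33,0,0,-0.08,0,0,0,33,0,0,-0.135,0,0,0,33,0,0,-0.135,0,0,0,33]}}

```text
clock: 10.07
tool_pos: [0.6252, 0.2475, 0.1572]
tcp_rot: [-0.001, 0.994, 0.105, 0.005]
wrist_force: [1.1, 0.3, 0.2]
grip_width: 0.0308
grip_force: 0.0
```

```bash
python3 - <<'E'
from h import *
c=shot("wrist","w5"); s=ctrl.observe(); print(s["tool_pos"],s["grip_width"])
print(rel((.418,.184,.15)))
E
```

```text
[0.62347001 0.24691912 0.15352072] 0.030892303439154747
[-0.21411524  0.0184124   0.00218723]
```

View pics/w5.png

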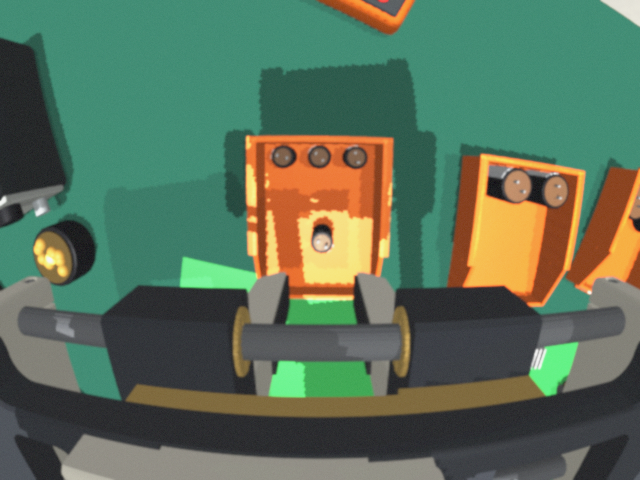

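Cap_slim stands upright in its bin, with its disc at (322,240). Now cap_wide.

>>> {"name": "servo_tool", "arguments": {"increments": [-0.214,0.018,0.0,0,0,22,75,-0.214,0.018,0.0,0,0,22,75,-0.214,0.018,0.0,0,0,22,75,-0.214,0.018,0.0,0,0,22,75,-0.214,0.018,0.0,0,0,22,75,-0.214,0.018,0.0,0,0,22,75,-0.214,0.018,0.0,0,0,22,75]}}

```text
clock: 11.0
tool_pos: [0.4167, 0.184, 0.1496]
tcp_rot: [0.0, 0.996, -0.086, -0.0]
wrist_force: [0.1, 0.7, 0.5]
grip_width: 0.0697
grip_force: 0.0
```

```bash
python3 - <<'E'
from h import *
c=shot("wrist","w6"); s=ctrl.observe(); print(s["tool_pos"],s["tcp_rot"],s["grip_width"])
p=proj(c,np.array((.4178,.1843,.03)),True);print(p,blob(c,*p,r=40))
u,v=p.astype(int); im=c["pixels"][v-60:v+60,u-80:u+80]; print(u-80,v-60)
cv2.imwrite("pics/w6c.png",cv2.resize(im,None,fx=4,fy=4)[:,:,::-1])
E
```

```text
[0.41665787 0.18392899 0.14963607] [ 1.14546232e-04  9.96270323e-01 -8.62865571e-02 -2.46024033e-04] 0.0695701865964501
[319.22299713 234.07068786] [([14, 8, 49, 51, 603], [316.4, 216.7])]
239 174
```

View pics/w6c.png

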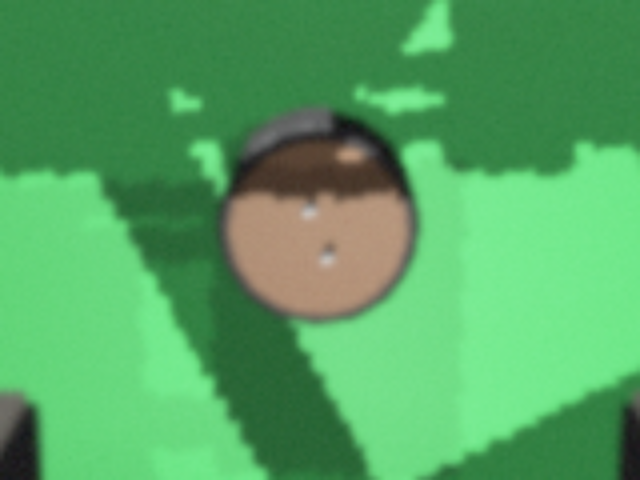

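Cap_wide's disc is centred at (319,231).

```bash
python3 - <<'E'
from h import *
c=shot("wrist")
p=cast(c,319,231.3,.03,True); print(p,rel((p[0],p[1],.006)))
E
```

```text
[0.41994307 0.18406098 0.03      ] [ 0.00339311 -0.00075283  0.14365157]
```

>>> {"name": "servo_tool", "arguments": {"increments": [0.003,-0.001,0.05,0,0,0,75,0.003,-0.001,0.11,0,0,0,75,0.003,-0.001,0.143,0,0,0,75,0.003,-0.001,0.143,0,0,0,75,0.003,-0.001,0.143,0,0,0,30,0.003,-0.001,0.143,0,0,0,30,0.003,-0.001,0.143,0,0,0,30,0.003,-0.001,0.143,0,0,0,30], "newtons": 20}}

```text
clock: 12.1
tool_pos: [0.42, 0.1846, 0.008]
tcp_rot: [-0.0, 0.996, -0.086, 0.001]
wrist_force: [-0.9, -0.2, 6.0]
grip_width: 0.0396
grip_force: 20.0
```

```bash
python3 - <<'E'
from h import *
s=ctrl.observe(); print(s["grip_width"],s["grip_force"])
a=np.radians(-10); print(rel((.6835-.022*np.cos(a),-.082-.022*np.sin(a),.15)))
E
```

```text
0.0395820347765794 20.001693069934845
[ 0.28363761  0.21716848 -0.14172994]
```

>>> {"name": "servo_tool", "arguments": {"increments": [0,0,-0.06,0,0,0,30,0,0,-0.12,0,0,0,30,0.284,0.217,-0.142,0,0,0,30,0.284,0.217,-0.142,0,0,0,30,0.284,0.217,-0.142,0,0,0,30,0.284,0.217,-0.142,0,0,0,30,0.284,0.217,-0.142,0,0,0,30,0.284,0.217,-0.142,0,0,0,30,0.284,0.217,-0.142,0,0,0,30,0.284,0.217,-0.142,0,0,0,30]}}

```text
clock: 13.35
tool_pos: [0.661, -0.0779, 0.1483]
tcp_rot: [-0.0, 0.996, -0.086, -0.001]
wrist_force: [-0.3, 0.3, 0.0]
grip_width: 0.0399
grip_force: 20.0
```

>>> {"name": "servo_tool", "arguments": {"increments": [0,0,0,0,0,0,30]}}

```text
clock: 13.48
tool_pos: [0.661, -0.0771, 0.1489]
tcp_rot: [-0.0, 0.996, -0.086, -0.0]
wrist_force: [-0.2, 1.0, -1.3]
grip_width: 0.0397
grip_force: 20.0
```

```bash
python3 - <<'E'
from h import *
c=shot("wrist","w7"); s=ctrl.observe(); print(s["tool_pos"],s["tcp_rot"],s["grip_width"])
a=np.radians(-10);X=np.array([np.cos(a),np.sin(a),0]);Y=np.array([-X[1],X[0],0]);C=np.array([.6835,-.082,0])
for x,y,z in [(-.067,.05,.026),(-.067,-.05,.026),(.067,.05,.05),(.067,-.05,.05)]: print(proj(c,C+X*x+Y*y+[0,0,z],True))
E
```

```text
[ 0.66108644 -0.07708463  0.14912475] [-8.96201129e-05  9.96333059e-01 -8.55594914e-02 -2.51214308e-05] 0.03947639991770848
[261.30160281 285.29352834]
[380.58877491 285.65412111]
[251.16773951 118.68571269]
[391.70785646 119.10141559]
```

View pics/w7.png

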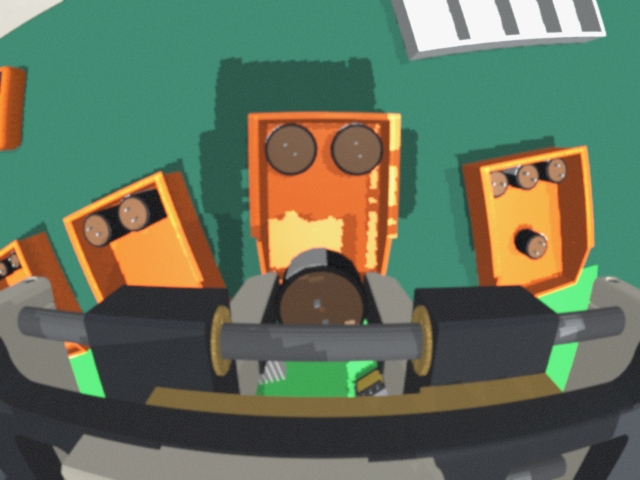

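Cap_wide is just in front of its bin. The bin's mid column is 324.5 against the tool's 320, so I shift 3 mm right.

>>> {"name": "servo_tool", "arguments": {"increments": [0.002,0.003,0.0,0,0,0,30,0.002,0.003,0.05,0,0,0,30,0.002,0.003,0.1,0,0,0,30,0.002,0.003,0.125,0,0,0,30,0.002,0.003,0.132,0,0,0,30,0.002,0.003,0.134,0,0,0,30,0.002,0.003,0.134,0,0,0,30]}}

```text
clock: 14.4
tool_pos: [0.6644, -0.0818, 0.0168]
tcp_rot: [0.0, 0.996, -0.086, 0.001]
wrist_force: [-0.5, -0.4, -0.9]
grip_width: 0.0398
grip_force: 20.0
```

>>> {"name": "servo_tool", "arguments": {"increments": [0,0,0.001,0,0,0,30,0,0,0.001,0,0,0,30]}}

```text
clock: 14.65
tool_pos: [0.6636, -0.0817, 0.0147]
tcp_rot: [0.0, 0.996, -0.086, 0.001]
wrist_force: [-0.3, 0.2, -0.9]
grip_width: 0.0393
grip_force: 20.0
```

>>> {"name": "servo_tool", "arguments": {"increments": [0,0,0.001,0,0,0,30,0,0,0.002,0,0,0,30,0,0,0.002,0,0,0,30]}}

```text
clock: 15.02
tool_pos: [0.6631, -0.0816, 0.0121]
tcp_rot: [-0.0, 0.996, -0.086, 0.0]
wrist_force: [-1.6, -0.3, 2.1]
grip_width: 0.0398
grip_force: 20.0
```

>>> {"name": "servo_tool", "arguments": {"increments": [0,0,0,0,0,0,49,0,0,0,0,0,0,49,0,0,0,0,0,0,49,0,0,-0.03,0,0,0,49,0,0,-0.08,0,0,0,49,0,0,-0.138,0,0,0,49,0,0,-0.138,0,0,0,49]}}

```text
clock: 15.9
tool_pos: [0.6672, -0.0824, 0.1576]
tcp_rot: [0.001, 0.996, -0.086, 0.006]
wrist_force: [1.1, 0.1, -0.3]
grip_width: 0.0457
grip_force: 0.0
```

```bash
python3 - <<'E'
from h import *
c=shot("wrist","w8"); s=ctrl.observe(); print(s["tool_pos"],s["grip_width"])
print(rel((.4875,.096,.16)))
E
```

```text
[ 0.66533228 -0.08204696  0.15386105] 0.04552478905162493
[-0.20573253 -0.14484411 -0.00755225]
```

View pics/w8.png

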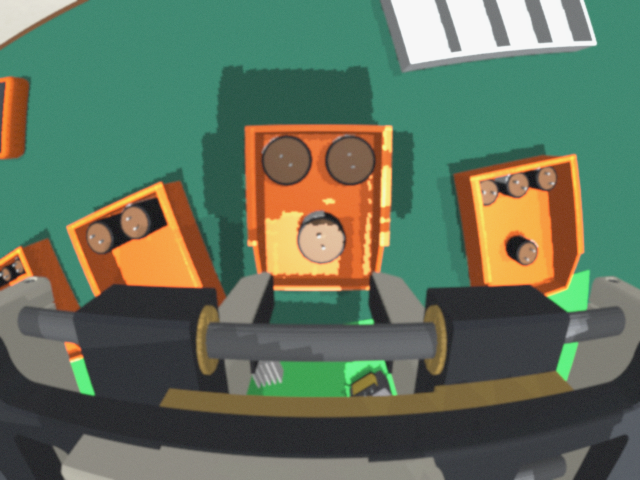

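Cap_wide stands in its bin at (321,238), and cap_short is still upright in its own. Now cap_tall.

>>> {"name": "servo_tool", "arguments": {"increments": [-0.206,-0.145,-0.007,0,0,-19.5,65,-0.206,-0.145,-0.007,0,0,-19.5,65,-0.206,-0.145,-0.007,0,0,-19.5,65,-0.206,-0.145,-0.007,0,0,-19.5,65,-0.206,-0.145,-0.007,0,0,-19.5,65,-0.206,-0.145,-0.007,0,0,-19.5,65,-0.206,-0.145,-0.007,0,0,-19.5,65]}}

```text
clock: 16.82
tool_pos: [0.4856, 0.0958, 0.1565]
tcp_rot: [0.0, 0.997, 0.083, -0.0]
wrist_force: [1.0, -0.1, 0.5]
grip_width: 0.0602
grip_force: 0.0
```

```bash
python3 - <<'E'
from h import *
c=shot("wrist","w9"); s=ctrl.observe(); print(s["tool_pos"],s["tcp_rot"],s["grip_width"])
p=proj(c,np.array((.4861,.0963,.05)),True);print(p)
u,v=p.astype(int); im=c["pixels"][v-60:v+60,u-80:u+80]; print(u-80,v-60)
cv2.imwrite("pics/w9c.png",cv2.resize(im,None,fx=4,fy=4)[:,:,::-1])
E
```

```text
[0.48568969 0.09569926 0.15653692] [ 1.07939450e-04  9.96547655e-01  8.30223241e-02 -2.32987109e-04] 0.060130930886504314
[318.80742751 238.06330896]
238 178
```

View pics/w9c.png

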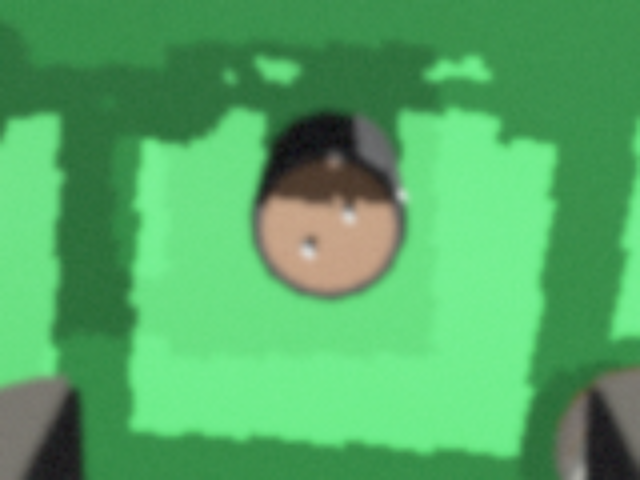

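Cap_tall's disc is at (320.5,234), and the jar at the lower right is clear of the finger.

```bash
python3 - <<'E'
from h import *
c=shot("wrist")
p=cast(c,320.5,234,.05,True); print(p,rel((p[0],p[1],.014)))
E
```

```text
[0.48945002 0.09549874 0.05      ] [0.00374664 0.00082847 0.14261386]
```

>>> {"name": "servo_tool", "arguments": {"increments": [0.004,0.001,0.05,0,0,0,65,0.004,0.001,0.11,0,0,0,65,0.004,0.001,0.142,0,0,0,65,0.004,0.001,0.142,0,0,0,65,0.004,0.001,0.142,0,0,0,22,0.004,0.001,0.142,0,0,0,22,0.004,0.001,0.142,0,0,0,22,0.004,0.001,0.142,0,0,0,22]}}

```text
clock: 17.92
tool_pos: [0.4901, 0.0965, 0.0161]
tcp_rot: [-0.0, 0.996, 0.084, 0.001]
wrist_force: [-0.6, -0.2, 5.0]
grip_width: 0.0298
grip_force: 20.0
```

```bash
python3 - <<'E'
from h import *
s=ctrl.observe(); print(s["grip_width"],s["grip_force"])
a=np.radians(9.5); print(rel((.66-.018*np.cos(a),.077-.018*np.sin(a),.15)))
E
```

```text
0.029788140602502785 20.000790059566498
[ 0.14653859  0.04753659 -0.13362099]
```

>>> {"name": "servo_tool", "arguments": {"increments": [0,0,-0.06,0,0,0,22,0,0,-0.12,0,0,0,22,0.146,0.047,-0.134,0,0,0,22,0.146,0.047,-0.134,0,0,0,22,0.146,0.047,-0.134,0,0,0,22,0.146,0.047,-0.134,0,0,0,22,0.146,0.047,-0.134,0,0,0,22,0.146,0.047,-0.134,0,0,0,22]}}

```text
clock: 18.92
tool_pos: [0.6399, 0.0747, 0.1488]
tcp_rot: [-0.0, 0.996, 0.084, -0.0]
wrist_force: [0.4, -0.4, -1.2]
grip_width: 0.0295
grip_force: 20.0
```

```bash
python3 - <<'E'
from h import *
c=shot("wrist","w10"); s=ctrl.observe(); print(s["tool_pos"],s["tcp_rot"],s["grip_width"])
E
```

```text
[0.64008445 0.07469255 0.14900092] [-3.94292918e-05  9.96466592e-01  8.39899601e-02 -1.25237902e-04] 0.029673657582261693
```

View pics/w10.png

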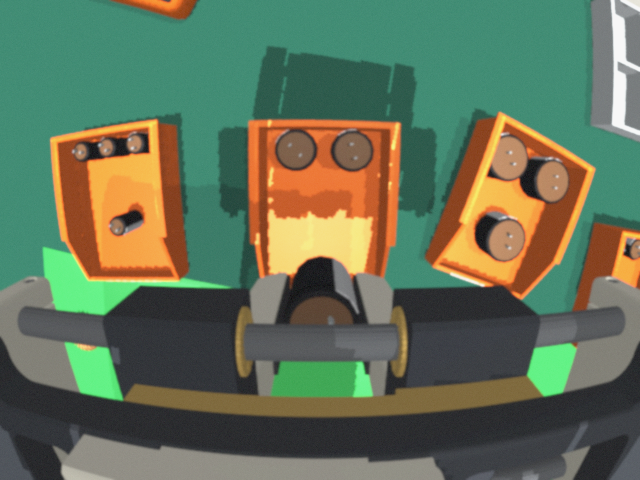

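Cap_tall is just in front of its bin, whose mid column is 324. I shift 3 mm right and lower.

>>> {"name": "servo_tool", "arguments": {"increments": [0.002,0.003,0.0,0,0,0,22,0.002,0.003,0.05,0,0,0,22,0.002,0.003,0.095,0,0,0,22,0.002,0.003,0.118,0,0,0,22,0.002,0.003,0.124,0,0,0,22,0.002,0.003,0.127,0,0,0,22,0.002,0.003,0.127,0,0,0,22]}}

```text
clock: 19.85
tool_pos: [0.6445, 0.0717, 0.0235]
tcp_rot: [0.0, 0.996, 0.084, 0.001]
wrist_force: [0.7, 0.1, -0.7]
grip_width: 0.0294
grip_force: 20.0
```

>>> {"name": "servo_tool", "arguments": {"increments": [0,0,0.001,0,0,0,22,0,0,0.001,0,0,0,22]}}

```text
clock: 20.1
tool_pos: [0.6439, 0.0718, 0.0216]
tcp_rot: [0.0, 0.996, 0.084, 0.001]
wrist_force: [0.2, 0.2, -0.4]
grip_width: 0.0295
grip_force: 20.0
```

>>> {"name": "servo_tool", "arguments": {"increments": [0,0,0.001,0,0,0,22,0,0,0.0015,0,0,0,22,0,0,0.0015,0,0,0,22]}}

```text
clock: 20.48
tool_pos: [0.6437, 0.0717, 0.0201]
tcp_rot: [0.0, 0.996, 0.084, 0.0]
wrist_force: [-2.0, 1.4, 5.5]
grip_width: 0.0297
grip_force: 20.0
```

Contact with the floor. I release and rise.

>>> {"name": "servo_tool", "arguments": {"increments": [0,0,-0.0005,0,0,0,22,0,0,-0.0005,0,0,0,43,0,0,-0.0005,0,0,0,43,0,0,-0.0005,0,0,0,43,0,0,-0.03,0,0,0,43,0,0,-0.08,0,0,0,43,0,0,-0.14,0,0,0,43,0,0,-0.15,0,0,0,43,0,0,-0.15,0,0,0,43]}}

```text
clock: 21.6
tool_pos: [0.644, 0.0718, 0.1704]
tcp_rot: [0.0, 0.996, 0.084, 0.001]
wrist_force: [-0.1, 0.3, -0.9]
grip_width: 0.0402
grip_force: 0.0
```

```bash
python3 - <<'E'
from h import *
c=shot("wrist","w11"); s=ctrl.observe(); print(s["tool_pos"],s["grip_width"],s["clock"])
E
```

```text
[0.64297358 0.0716937  0.16838215] 0.040037476380042285 21.65
```

View pics/w11.png

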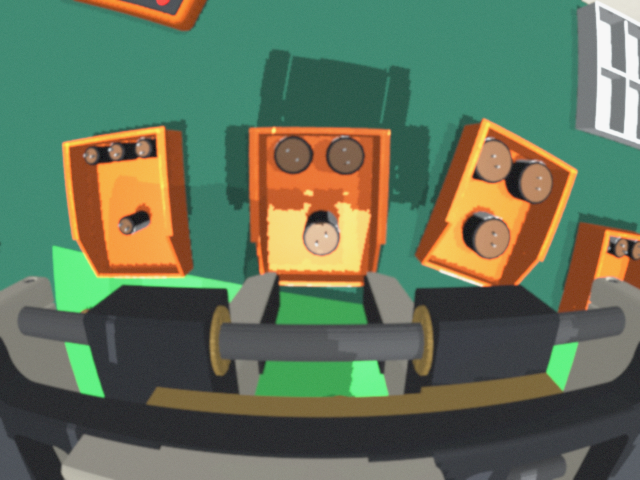

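Cap_tall stands at (321,236), and slim and wide stand in their bins. Cap_short was seen upright in its bin earlier. I hand the job in.

```bash
python3 -c "
from station import ctrl
print(ctrl.job_done())"
```

```text
the job is handed in; nothing more can be done
None
```

All four capacitors stand legs up in the bins of their own size, the coil and transformer were not touched, and the job was handed in at about 21.7 s of the 102 s allowed.

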